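# Stack the parts bin on its rim lugs

### The arm

A 7-joint arm with a two-finger parallel gripper is mounted at the origin on a cart in front of the work surface, level with it; the furniture and walls round the work are solid. World frame = base frame: x ahead of the robot, y to its left, z up, the work surface at z = 0. Lengths are in m, angles in rad, forces in N, time in s.
With the tool pointing down it reaches from about 0.4 to 0.75 m from the base axis. Payload 19.5 kg.
Tool frame: the origin (TCP) lies between the finger pads; the fingertips stand 11 mm ahead of it and the grasp point (between the pads) lies 8 mm behind it (robot.tips_ahead is the distance from the TCP to the fingertips, in m); z points along the fingers, y is the line along which they close (so a half turn about z gives the same grasp; the last joint's range is limited). The gripper opens to 85 mm and grips with 20 to 120 N. Pads are 22 mm wide; open, the fingers measure 114 mm over their backs; the gripper's body (76 mm by 85 mm) begins 54 mm behind the grasp point. The pads swing forward as they close: fully open they stand 13 mm farther back than shut.
Start: joints at [-1.257, 0.707, -0.028, 1.485, 0.022, 0.951, -0.075], TCP at [0.2, 0.539, 0.242] pointing down, gripper open.
Joint ranges: [-2.71, 2.71], [-0.32, 2.16], [-1.57, 1.52], [0, 2.45], [-1.46, 4.6], [0, 2.02], [-2.83, 2.83]. Speed limits (rad/s): [1.89, 1.89, 2.57, 2.57, 3.01, 3.01, 3.01].

### API

Orientations are given as a unit quaternion [x, y, z, w].
In Python, from cell import robot gives the robot as it stands.
- The arm moves only by the tool step_arm, never from a script. Its argument "rows" is a list of rows, each an object of numbers: "dx", "dy", "dz": the shift along the tool's x, y, z in cm; "wx", "wy", "wz": the turn, a rotation vector about the tool's x, y, z in rad. A call has 1 to 20 rows; each row is the pose to reach, as a shift and turn from the pose commanded when the call began, along the tool's axes at that moment; what a row does not reach only later rows make up. A row lasts 1/10 s, in which the tool goes at most 50 mm and 8.59 degrees, less where a joint would pass 70% of its speed; a pose out of reach is approached as far as the arm can. A call with a gripper value outside its range is refused whole. "grip" is the opening, from 0 (shut) to 1 (fully open), set as the call begins (left out, the last holds). The fingers move at their own pace and stop on an object; the grip force is fixed at half the most. Time passes only in rows, so rows that repeat a pose let the fingers close. It gives the time, the measured TCP pose, the force, the opening and the grip force at its end, in the units of the state.
- robot.get_state(): the state, without advancing time (a new reading comes with each control period).
- robot.grab_frame(name): name is "scene" or "top"; returns a dict with "color" (400x640x3 uint8, blue, green, red), "mtx" (3x3 intrinsics, pixels), "pose" (4x4, takes a point from camera to world coordinates). Camera axes: x right, y down, z forward; pixel columns grow to the right and rows downward; lengths in m; the calibration is good to about 2 mm. A picture is of the moment at which its call begins. There is no depth.
- robot.sign_off(): hands the job in; it is judged then, once.
The state is a dict: "clock": time; "joint_positions": joint angles; "qd": joint speeds; "tau": joint torques, N m; "eef_pos": TCP position; "ee_rot": TCP orientation; "force": force on the tool from outside, world axes, zero at the start; "moment": the same for the moment, N m; "opening": finger opening in m; "finger_force": force on a finger pad.
Only numpy, scipy, OpenCV 4.12 (cv2) and the standard library are available. Lean on these libraries where they do the work, as an engineer would, in place of code of your own. Each camera call takes 0.05 s, during which the arm holds its last target. There are 200 camera calls.

### The job

Stack the empty yellow bin on the blue bin that holds the bushings, turned end for end so that it does not nest: tuck its two toes fully under the blue bin's two rim lugs with its other end raised, then press that end down until the steel spring catch snaps over it. Leave the yellow bin level, hooked and latched, with the bushings in the blue bin and the things round about where they are.

Things in the scene. Friction and masses are not known exactly. Their poses are not given: they have to be found in the camera images.
- lower_bin: Blue tapered bin screwed to a 12 mm plywood board on the bench, holding three loose bushings. Origin under the centre of its foot, x along its length, z up. Rim 166 x 62 mm outside at 60 mm height, foot 112 x 46, walls 3, +x corners notched. Grey lugs and a thumb ledge (x 82 to 104 mm) at its +x end, the steel catch at its -x end. Its two lugs stand at y = +16 and -16 mm, each 14 wide.
- upper_bin: Yellow empty bin of the same shape, loose, 0.14 to 0.26 kg. Origin under the centre of its foot, x along its length, z up. Stacked rightly its x points opposite to the blue bin's x and its origin is 54 mm above the blue origin, within 3 mm lengthwise and 4 mm sideways of it. The same way round as the blue bin, it slips past the lugs and sinks about 8 mm too deep. Its own catch does not move.
- upper_grip (a point): Middle of the yellow bin, 47 mm above its underside, x and z as the bin's: between the two upright grip cheeks on its long sides (50 mm long, from 34 to 60 mm height, 63 mm over their outsides). Grasp across them from above.
- upper_toes (a point): Midway between the tips of the yellow bin's two toes, at its x = -72 mm, 2 mm above its underside. The toes stick out 16 mm from the foot at its -x end, at y = +16 and -16 mm, each 12 mm wide and 4 mm thick, undersides level with the foot.
- upper_heel (a point): Tip of the yellow bin's heel tab, at its x = +72 mm, 2 mm above its underside. The tab sticks out 16 mm from the foot at its +x end, in the middle, 14 mm wide and 4 mm thick.
- upper_ledge (a point): Middle of the top of the yellow bin's thumb ledge (22 mm long, 40 mm wide, at its +x end, 60 mm above its underside, x = 93 mm): a good place to press. Beside it nearer the middle the bin's own lugs rise 7 mm higher (x up to 84 mm).
- lower_lugs (a point): Midway between the inner lower edges of the blue lugs: x = 65 mm, 62 mm above the foot; lugs run from there to x = 83 mm, top at 67 mm. Below them are rests, x = 57 to 80 mm, top at 54 mm. From inside the bin, heel raised about 0.15 to 0.2 rad, the toes go under the lugs toward +x into this opening 8 mm high, until the yellow end wall meets the lugs.
- catch (a joint): Steel spring catch in the middle of the blue bin's -x end, m: 0 shut; slides back up to 0.013 toward -x and springs forward. Nose tip at x = -65 mm, underside 60.5 mm up, over a rest with its top at 54 mm; a 60-degree ramp leads from the nose up and back to 76 mm height at x = -73. Pressing the heel tab down the ramp takes about 5 to 15 N; it then snaps shut over the tab.
- gauge_block: Drilled hardwood block 44 x 90 x 26 mm, a bystander; origin under its centre.
- screw_box: Small green and yellow carton 60 x 90 x 51 mm, a bystander; origin under its centre.
- bench_tape: Roll of beige tape, 94 mm across, 25 mm high, a bystander; origin under its centre.
- screwdriver: Screwdriver with yellow handle, 218 mm long, 29 mm thick, lying beyond the bins, a bystander; origin under its centre.
- bushing_1: Grey bushing 32 mm across, 28 mm high, in the blue bin; origin under its centre.
- bushing_2: Cream bushing 28 mm across, 22 mm high, in the blue bin; origin under its centre.
- bushing_3: Grey bushing 38 mm across, 16 mm high, in the blue bin; origin under its centre.

How it is judged:
On the way:
1. the yellow bin's toes are tucked under the blue bin's lugs (x of upper_toes in the frame of lower_bin above 0.0665 m and z of upper_toes in the frame of lower_bin between 0.051 and 0.0605 m), for 0.1 s.
At the end, for the whole second after the job is handed in: Yellow bin turned end for end on the blue one: toe tips 1.5 mm or more under the lugs, heel tip 1.5 mm or more under the catch, heel within 3.5 mm and toes within 4.5 mm of resting height, upright within 0.05 rad, still; catch open less than 3 mm; bushings still in the blue bin (x of upper_toes in the frame of lower_bin above 0.0665 m and z of upper_toes in the frame of lower_bin between 0.052 and 0.0605 m and x of upper_heel in the frame of lower_bin below -0.0665 m and z of upper_heel in the frame of lower_bin between 0.052 and 0.0595 m and angle between upper_bin's own z axis and vertical below 0.05 rad and value of joint catch below 0.003 m and linear speed of upper_bin below 0.02 m/s and horizontal distance between each of bushing_1, bushing_2, bushing_3 and lower_bin below 0.06 m); the robot touches nothing.
It fails at once if a bystander (wooden block, small carton, tape roll, screwdriver) is moved by more than 20 mm (distance of any of gauge_block, screw_box, bench_tape, screwdriver from where it was at the start of the episode above 0.02 m).
It also fails if it takes over 50 s, if anything falls off the work surface, if the arm or the gripper's body presses on something with over 40 N, if the wrist force passes 120 N, or if a joint passes its speed limit or range.

## Working session

There is one attempt and no reset: what is moved stays moved. The work goes in short steps, Python scripts to look and compute and a tool call to move; the robot and the scene stay as the last step left them, time stands still between calls to the robot, and variables do not carry over. Pictures are saved under pics/ and viewed, at most 10 in all, crops included, and the job is handed in when it is done.

Besides the shell and the picture viewer there is one more tool, called as name([rows], argument=value, ...), one row to a line, values as JSON. step_arm: Moves the arm, as the interface text tells. Its arguments: {"type":"object","properties":{"rows":{"type":"array"},"grip":{"type":"number"}},"required":["rows"]}

```bash
mkdir -p pics; python3 - <<'E'
from cell import robot
import cv2,numpy as np
np.set_printoptions(precision=4,suppress=True)
for n in("scene","top"):
    f=robot.grab_frame(n);cv2.imwrite(f"pics/{n}0.png",f["color"]);print(n,f["mtx"].tolist(),np.array(f["pose"]))
s=robot.get_state();print(s)
E
```

```text
scene [[426.22145597987713, 0.0, 316.52073486601455], [0.0, 426.22145597987713, 197.16765262107404], [0.0, 0.0, 1.0]] [[ 0.8298 -0.3825  0.4064  0.2052]
 [-0.5576 -0.5394  0.631  -0.3722]
 [-0.0222 -0.7502 -0.6609  0.6335]
 [ 0.      0.      0.      1.    ]]
top [[420.73705837613966, 0.0, 323.44058209788466], [0.0, 420.73705837613966, 197.0991451368601], [0.0, 0.0, 1.0]] [[ 0.0099 -0.985   0.1722  0.4103]
 [-0.9996 -0.0146 -0.0261  0.1693]
 [ 0.0282 -0.1719 -0.9847  0.9335]
 [ 0.      0.      0.      1.    ]]
{'clock': 0.1, 'joint_positions': array([-1.2567,  0.707 , -0.0276,  1.4849,  0.022 ,  0.9509, -0.0755]), 'qd': array([-0.0013, -0.0022, -0.0003, -0.0018, -0.0014,  0.0018,  0.0007]), 'tau': array([  0.0015, -88.4282,   1.2363, -23.6454,   0.017 ,   0.0051,
        -0.    ]), 'eef_pos': array([0.2002, 0.5388, 0.2419]), 'ee_rot': array([ 0.177 ,  0.9842, -0.0005, -0.0001]), 'force': array([-0.1318,  0.1254, -0.0832]), 'moment': array([ 0.0252, -0.0473, -0.0091]), 'finger_force': 0.0, 'opening': 0.08535190361132866}
```

View pics/scene0.png

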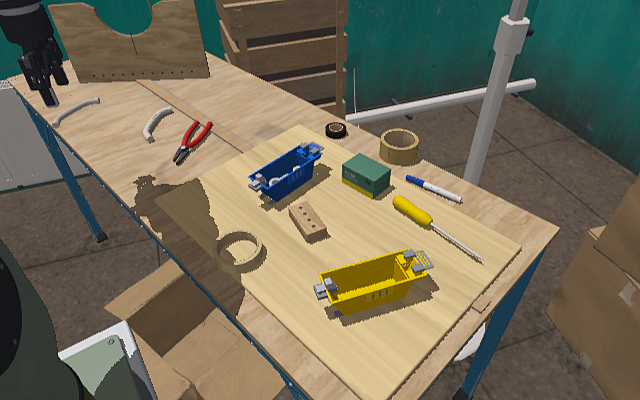

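View pics/top0.png

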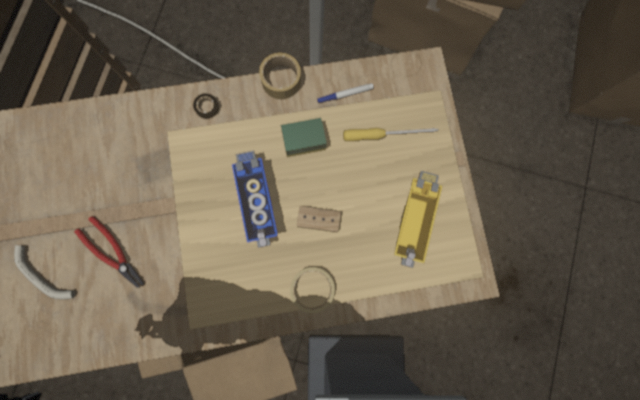

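The blue bin is at about (255,200) in the top view and the yellow one at about (418,220). Both have their ledge (+x) end up-image, toward world +x. I'll zoom in next.

```bash
python3 - <<'E'
import cv2,numpy as np
t=cv2.imread("pics/top0.png");s=cv2.imread("pics/scene0.png")
def crop(im,x,y,w,h,k=5):
    c=cv2.resize(im[y:y+h,x:x+w],(w*k,h*k),interpolation=cv2.INTER_CUBIC)
    for i in range(0,w,10): cv2.line(c,(i*k,0),(i*k,4 if i%50 else 12),(255,255,255),1)
    for j in range(0,h,10): cv2.line(c,(0,j*k),(4,j*k),(255,255,255),1)
    return c
a=crop(t,215,145,80,110,5);b=crop(t,380,165,80,110,5)
cv2.imwrite("pics/tz.png",np.hstack([a,b]))
a=crop(s,240,135,100,75,4);b=crop(s,308,240,140,85,4)
a=cv2.copyMakeBorder(a,0,0,0,160,cv2.BORDER_CONSTANT)
cv2.imwrite("pics/sz.png",cv2.resize(np.vstack([a,b]),None,fx=.93,fy=.93) if 0 else np.vstack([a,b])[:600])
E
```

```text
(no output)
```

View pics/tz.png

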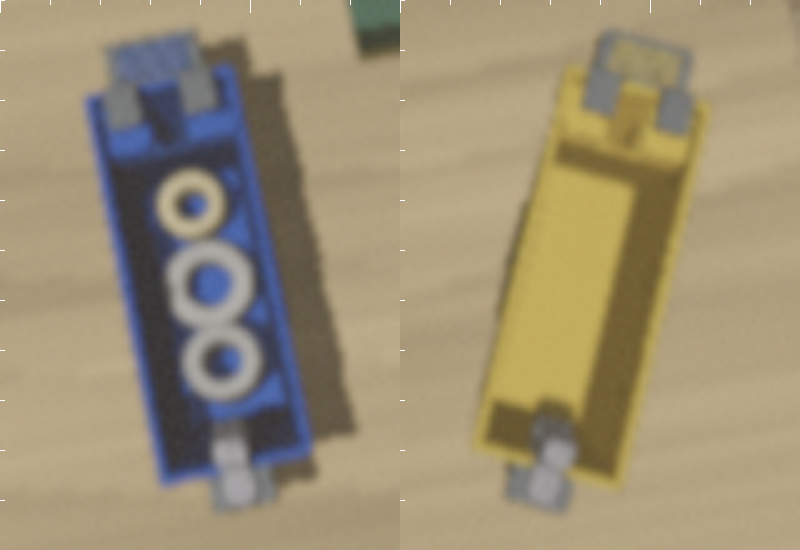

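View pics/sz.png

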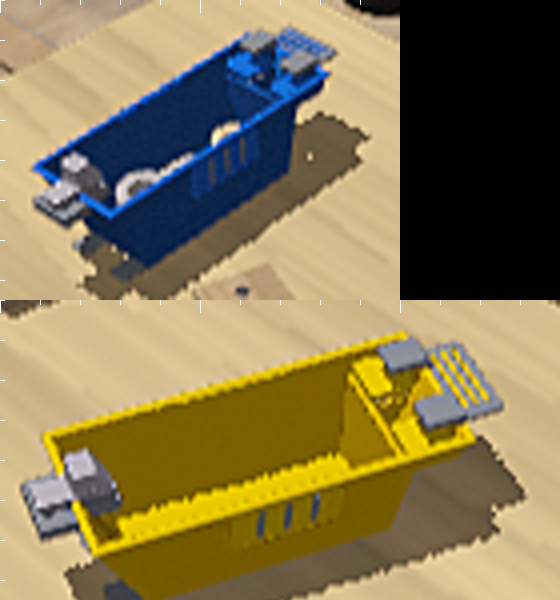

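Both crops show the rim corners at the catch end and the ledge's outer corners clearly. I'll fit poses to those.

```bash
cat > h.py <<'E'
import numpy as np
from scipy.optimize import least_squares
from scipy.spatial.transform import Rotation as R
np.set_printoptions(precision=4,suppress=True)
M={"scene":([[426.22145597987713,0,316.52073486601455],[0,426.22145597987713,197.16765262107404],[0,0,1]],[[0.8298,-0.3825,0.4064,0.2052],[-0.5576,-0.5394,0.631,-0.3722],[-0.0222,-0.7502,-0.6609,0.6335]]),
"top":([[420.73705837613966,0,323.44058209788466],[0,420.73705837613966,197.0991451368601],[0,0,1]],[[0.0099,-0.985,0.1722,0.4103],[-0.9996,-0.0146,-0.0261,0.1693],[0.0282,-0.1719,-0.9847,0.9335]])}
def proj(n,P):
    K,T=map(np.array,M[n]);c=(np.atleast_2d(P)-T[:,3])@T[:,:3];u=c@K.T;return u[:,:2]/u[:,2:]
KP=np.array([[-83,31,60],[-83,-31,60],[104,20,60],[104,-20,60]])/1e3
def place(p,P): return P@R.from_rotvec([0,0,p[3]]).as_matrix().T+p[:3]
def fit(obs,x0,z=None,kp=KP):
    full=lambda p:np.r_[p[:2],z if z is not None else p[2],p[3]]
    f=lambda p:np.concatenate([(proj(n,place(full(p),kp))-o).ravel() for n,o in obs.items()])
    r=least_squares(f,x0);return full(r.x),f(r.x)
def px(pts,off,k): return np.array(off)+(np.array(pts)+.5)/k-.5
E
python3 - <<'E'
from h import *
B={"top":px([(163,485),(312,452),(104,46),(198,33)],(215,145),5),"scene":px([(33,167),(110,216),(287,27),(337,46)],(240,135),4)}
Y={"top":px([(77,450),(220,487),(204,30),(292,50)],(380,165),5),"scene":px([(45,133),(97,255),(463,42),(503,106)],(308,240),4)}
for o,x0 in((B,[.45,.33,0,.2]),(Y,[.45,-.03,0,-.2])):
    for z in(None,0,.012):
        for oo in (o,{"top":o["top"]},{"scene":o["scene"]}):
            if z is None and len(oo)<2: continue
            p,r=fit(oo,x0,z);print(z,p,"rms",np.sqrt((r**2).mean()))
    p,r=fit(o,x0);print(r.reshape(-1,2))
E
```

```text
None [0.5535 0.289  0.0157 0.2356] rms 0.580230775250143
0 [0.5577 0.2954 0.     0.2306] rms 2.2282192260984033
0 [0.5559 0.2911 0.     0.2313] rms 0.3362116324504567
0 [0.5635 0.3078 0.     0.2315] rms 0.5931306943997341
0.012 [0.5545 0.2905 0.012  0.2344] rms 0.7716331214709271
0.012 [0.5538 0.2894 0.012  0.2314] rms 0.479505101643124
0.012 [0.5563 0.2938 0.012  0.24  ] rms 0.4286681325039859
[[ 0.0457  0.5619]
 [ 0.337   0.3652]
 [-0.332  -0.1184]
 [-0.3287 -1.495 ]
 [-0.74    0.1281]
 [-0.1194  0.386 ]
 [ 0.1598 -0.7389]
 [ 0.4411  0.9281]]
None [ 0.5171 -0.05    0.0143 -0.2622] rms 0.6673804174944775
0 [ 0.5214 -0.0475  0.     -0.2652] rms 2.4564657606747087
0 [ 0.5183 -0.0538  0.     -0.2532] rms 0.4041541289014857
0 [ 0.5253 -0.0418  0.     -0.2745] rms 0.7745009317152907
0.012 [ 0.5178 -0.0496  0.012  -0.2627] rms 0.7724872960343295
0.012 [ 0.5168 -0.0507  0.012  -0.2536] rms 0.4272740743665881
0.012 [ 0.5188 -0.0485  0.012  -0.27  ] rms 0.5869806048150981
[[-0.8613 -0.4986]
 [ 0.0089  0.4008]
 [-0.0118 -1.061 ]
 [ 0.7264  0.0229]
 [-0.5323  0.8625]
 [-0.4296  0.4036]
 [-0.8574 -0.8792]
 [ 1.1923  0.1297]]
```

```bash
cat >> h.py <<'E'
def tool_rot(yaw,pitch=0):
    "tool down, tool x along -bin x for bin at yaw; pitch>0 raises the bin's +x end"
    return R.from_rotvec([0,0,yaw])*R.from_rotvec([0,-pitch,0])*R.from_matrix(np.diag([-1.,1,-1]))
def row(pos,rot,s=None):
    if s is None:
        from cell import robot
        s=robot.get_state()
    c=R.from_quat(s["ee_rot"]);d=c.inv().apply(np.array(pos)-s["eef_pos"])*100;w=(c.inv()*rot).as_rotvec()
    print("d(cm)",d,"w",w);return d,w
E
python3 - <<'E'
from h import *
r=tool_rot(-.26)
for p in((.43,.3,.24),(.517,-.05,.15),(.517,-.05,.051)): row(p,r)
E
```

```text
d(cm) [-29.8547 -14.3773   0.204 ] w [-0.0009  0.     -0.0959]
d(cm) [-50.2029 -44.1451   9.2327] w [-0.0009  0.     -0.0959]
d(cm) [-50.2025 -44.1358  19.1327] w [-0.0009  0.     -0.0959]
```

step_arm([
  {"dx": -5,"dy": -2.4},
  {"dx": -10,"dy": -4.8},
  {"dx": -15,"dy": -7.2},
  {"dx": -20,"dy": -9.6},
  {"dx": -25,"dy": -12,"wz": -0.03},
  {"dx": -29.9,"dy": -14.4,"wz": -0.05},
  {"dx": -32.5,"dy": -18,"wz": -0.07},
  {"dx": -35,"dy": -22,"wz": -0.096},
  {"dx": -37.5,"dy": -26,"wz": -0.096},
  {"dx": -40,"dy": -30,"wz": -0.096},
  {"dx": -43,"dy": -34,"dz": 2,"wz": -0.096},
  {"dx": -46,"dy": -38,"dz": 4,"wz": -0.096},
  {"dx": -50.2,"dy": -44.1,"dz": 9,"wz": -0.096},
  {"dx": -50.2,"dy": -44.1,"dz": 9,"wz": -0.096},
  {"dx": -50.2,"dy": -44.1,"dz": 9,"wz": -0.096},
  {"dx": -50.2,"dy": -44.1,"dz": 9,"wz": -0.096},
  {"dx": -50.2,"dy": -44.1,"dz": 9,"wz": -0.096},
  {"dx": -50.2,"dy": -44.1,"dz": 9,"wz": -0.096},
], grip=1)

```text
schema error: expected keys dx, dy, dz, wx, wy, wz
```

```bash
python3 - <<'E'
from h import *
from cell import robot
s=robot.get_state();print(s["clock"],s["joint_positions"],s["eef_pos"],s["force"])
row((.517,-.05,.051),tool_rot(-.26))
E
```

```text
0.1 [-1.2567  0.707  -0.0276  1.4849  0.022   0.9509 -0.0755] [0.2002 0.5388 0.2419] [-0.1318  0.1254 -0.0832]
d(cm) [-50.2025 -44.1358  19.1327] w [-0.0009  0.     -0.0959]
```

step_arm([
  {"dx": -15,"dy": -7.2,"dz": 0,"wx": 0,"wy": 0,"wz": 0},
  {"dx": -15,"dy": -7.2,"dz": 0,"wx": 0,"wy": 0,"wz": 0},
  {"dx": -15,"dy": -7.2,"dz": 0,"wx": 0,"wy": 0,"wz": 0},
  {"dx": -30,"dy": -14.4,"dz": 0,"wx": 0,"wy": 0,"wz": -0.05},
  {"dx": -30,"dy": -14.4,"dz": 0,"wx": 0,"wy": 0,"wz": -0.05},
  {"dx": -30,"dy": -14.4,"dz": 0,"wx": 0,"wy": 0,"wz": -0.05},
  {"dx": -40,"dy": -30,"dz": 0,"wx": 0,"wy": 0,"wz": -0.096},
  {"dx": -40,"dy": -30,"dz": 0,"wx": 0,"wy": 0,"wz": -0.096},
  {"dx": -40,"dy": -30,"dz": 0,"wx": 0,"wy": 0,"wz": -0.096},
  {"dx": -40,"dy": -30,"dz": 0,"wx": 0,"wy": 0,"wz": -0.096},
  {"dx": -50.2,"dy": -44.1,"dz": 9,"wx": 0,"wy": 0,"wz": -0.096},
  {"dx": -50.2,"dy": -44.1,"dz": 9,"wx": 0,"wy": 0,"wz": -0.096},
  {"dx": -50.2,"dy": -44.1,"dz": 9,"wx": 0,"wy": 0,"wz": -0.096},
  {"dx": -50.2,"dy": -44.1,"dz": 9,"wx": 0,"wy": 0,"wz": -0.096},
  {"dx": -50.2,"dy": -44.1,"dz": 9,"wx": 0,"wy": 0,"wz": -0.096},
  {"dx": -50.2,"dy": -44.1,"dz": 9,"wx": 0,"wy": 0,"wz": -0.096},
  {"dx": -50.2,"dy": -44.1,"dz": 9,"wx": 0,"wy": 0,"wz": -0.096},
  {"dx": -50.2,"dy": -44.1,"dz": 9,"wx": 0,"wy": 0,"wz": -0.096},
], grip=1)

```text
clock: 1.9
eef_pos: [0.5173, -0.0479, 0.1529]
ee_rot: [0.129, 0.992, 0.0, 0.0]
force: [0.1, 0.3, -0.0]
opening: 0.0854
finger_force: 0.0
```

```bash
python3 - <<'E'
from h import *
from cell import robot
s=robot.get_state();print(s["clock"],s["joint_positions"],s["eef_pos"],s["force"])
row((.517,-.05,.051),tool_rot(-.26))
E
```

```text
1.9 [ 0.1164  0.7567 -0.1565  1.7942  0.1888  0.6045  1.1592] [ 0.5173 -0.0479  0.1529] [ 0.0814  0.2874 -0.0243]
d(cm) [-0.0208 -0.2199 10.1877] w [0.0005 0.0006 0.0021]
```

step_arm([
  {"dx": 0,"dy": 0,"dz": 4,"wx": 0,"wy": 0,"wz": 0},
  {"dx": 0,"dy": 0,"dz": 7,"wx": 0,"wy": 0,"wz": 0},
  {"dx": 0,"dy": 0,"dz": 9,"wx": 0,"wy": 0,"wz": 0},
  {"dx": 0,"dy": 0,"dz": 10,"wx": 0,"wy": 0,"wz": 0},
  {"dx": 0,"dy": 0,"dz": 10,"wx": 0,"wy": 0,"wz": 0},
  {"dx": 0,"dy": 0,"dz": 10,"wx": 0,"wy": 0,"wz": 0},
  {"dx": 0,"dy": 0,"dz": 10,"wx": 0,"wy": 0,"wz": 0},
], grip=1)

```text
clock: 2.6
eef_pos: [0.5177, -0.0492, 0.0534]
ee_rot: [0.129, 0.992, 0.0, 0.001]
force: [-0.1, -0.0, -0.7]
opening: 0.0853
finger_force: 0.0
```

```bash
python3 - <<'E'
from h import *
from cell import robot
s=robot.get_state();print(s["force"])
row((.517,-.05,.051),tool_rot(-.26))
E
```

```text
[-0.0669 -0.0077 -0.6536]
d(cm) [ 0.0512 -0.0972  0.2423] w [0.0003 0.0016 0.0003]
```

Close the gripper in place, then lift.

step_arm([
  {"dx": 0,"dy": 0,"dz": 0.2,"wx": 0,"wy": 0,"wz": 0},
  {"dx": 0,"dy": 0,"dz": 0.2,"wx": 0,"wy": 0,"wz": 0},
  {"dx": 0,"dy": 0,"dz": 0.2,"wx": 0,"wy": 0,"wz": 0},
  {"dx": 0,"dy": 0,"dz": 0.2,"wx": 0,"wy": 0,"wz": 0},
  {"dx": 0,"dy": 0,"dz": 0.2,"wx": 0,"wy": 0,"wz": 0},
  {"dx": 0,"dy": 0,"dz": 0.2,"wx": 0,"wy": 0,"wz": 0},
  {"dx": 0,"dy": 0,"dz": 0.2,"wx": 0,"wy": 0,"wz": 0},
  {"dx": 0,"dy": 0,"dz": 0.2,"wx": 0,"wy": 0,"wz": 0},
  {"dx": 0,"dy": 0,"dz": 0.2,"wx": 0,"wy": 0,"wz": 0},
  {"dx": 0,"dy": 0,"dz": 0.2,"wx": 0,"wy": 0,"wz": 0},
], grip=0)

```text
clock: 3.6
eef_pos: [0.5174, -0.0494, 0.0509]
ee_rot: [0.13, 0.992, -0.0, 0.0]
force: [-1.3, 0.9, 8.3]
opening: 0.0622
finger_force: 65.8
```

```bash
python3 - <<'E'
from h import *
from cell import robot
s=robot.get_state();print(s["force"],s["eef_pos"])
b=[.554,.2898,.012,.234]
row((s["eef_pos"][0],s["eef_pos"][1],.2),tool_rot(-.26))
# hover: 60 mm above stacked, level
row((.554,.2898,.012+.054+.039+.09),tool_rot(.234-np.pi))
E
```

```text
[-1.347   0.8698  8.3199] [ 0.5174 -0.0494  0.0509]
d(cm) [ -0.0105  -0.0001 -14.9122] w [-0.      0.0007  0.    ]
d(cm) [  5.1713  33.7175 -14.4159] w [0.0009 0.0002 2.6476]
```

step_arm([
  {"dx": 0,"dy": 0,"dz": -5,"wx": 0,"wy": 0,"wz": 0},
  {"dx": 0,"dy": 0,"dz": -10,"wx": 0,"wy": 0,"wz": 0},
  {"dx": 0,"dy": 0,"dz": -14.5,"wx": 0,"wy": 0,"wz": 0},
  {"dx": 0,"dy": 2,"dz": -14.5,"wx": 0,"wy": 0,"wz": 0.15},
  {"dx": 0.5,"dy": 4,"dz": -14.5,"wx": 0,"wy": 0,"wz": 0.3},
  {"dx": 1,"dy": 6,"dz": -14.5,"wx": 0,"wy": 0,"wz": 0.45},
  {"dx": 1,"dy": 8,"dz": -14.5,"wx": 0,"wy": 0,"wz": 0.6},
  {"dx": 1.5,"dy": 10,"dz": -14.5,"wx": 0,"wy": 0,"wz": 0.75},
  {"dx": 2,"dy": 12,"dz": -14.5,"wx": 0,"wy": 0,"wz": 0.9},
  {"dx": 2,"dy": 14,"dz": -14.5,"wx": 0,"wy": 0,"wz": 1.05},
  {"dx": 2.5,"dy": 16,"dz": -14.5,"wx": 0,"wy": 0,"wz": 1.2},
  {"dx": 3,"dy": 18,"dz": -14.5,"wx": 0,"wy": 0,"wz": 1.35},
  {"dx": 3,"dy": 20,"dz": -14.5,"wx": 0,"wy": 0,"wz": 1.5},
  {"dx": 3.5,"dy": 22,"dz": -14.5,"wx": 0,"wy": 0,"wz": 1.65},
  {"dx": 4,"dy": 24,"dz": -14.5,"wx": 0,"wy": 0,"wz": 1.8},
  {"dx": 4,"dy": 26,"dz": -14.5,"wx": 0,"wy": 0,"wz": 1.95},
  {"dx": 4.5,"dy": 28,"dz": -14.5,"wx": 0,"wy": 0,"wz": 2.1},
  {"dx": 5,"dy": 30,"dz": -14.5,"wx": 0,"wy": 0,"wz": 2.25},
  {"dx": 5,"dy": 32,"dz": -14.5,"wx": 0,"wy": 0,"wz": 2.4},
  {"dx": 5.2,"dy": 33.7,"dz": -14.5,"wx": 0,"wy": 0,"wz": 2.55},
], grip=0)

```text
clock: 5.6
eef_pos: [0.5534, 0.291, 0.1952]
ee_rot: [0.987, 0.162, -0.0, -0.0]
force: [-0.2, -0.7, -1.7]
opening: 0.0623
finger_force: 68.2
```

```bash
cat >> h.py <<'E'
BL=np.array([.554,.2898,.012,.234])
def stack_tcp(dx,toe_z,th,dy=0,off=np.zeros(3)):
    """TCP pose so that toe tips sit at blue (dx,dy,toe_z), heel raised th. off: measured bin-frame offset of TCP from (0,0,.039)"""
    rot=R.from_rotvec([0,0,BL[3]+np.pi])*R.from_rotvec([0,-th,0])
    toe=BL[:3]+R.from_rotvec([0,0,BL[3]]).apply([dx,dy,toe_z])
    return toe+rot.apply(np.array([.072,0,.037])+off),tool_rot(BL[3]+np.pi,th)
E
python3 - <<'E'
from h import *
from cell import robot
s=robot.get_state();print(s["joint_positions"],s["force"],s["eef_pos"])
row(*stack_tcp(.055,.12,0))
row(*stack_tcp(.055,.12,.19))
E
```

```text
[-0.8141  0.9301  0.6678  1.3579 -0.6058  1.0603 -1.2914] [-0.1711 -0.7014 -1.6585] [0.5534 0.291  0.1952]
d(cm) [-1.6716 -0.0215  2.6228] w [-0.0004  0.0003  0.0924]
d(cm) [-0.8472  0.0543  1.3293] w [ 0.0084 -0.1895  0.0922]
```

step_arm([
  {"dx": -0.8,"dy": 0,"dz": 0,"wx": 0,"wy": 0,"wz": 0.092},
  {"dx": -1.7,"dy": 0,"dz": 0,"wx": 0,"wy": 0,"wz": 0.092},
  {"dx": -1.7,"dy": 0,"dz": 0,"wx": 0,"wy": 0,"wz": 0.092},
  {"dx": -1.7,"dy": 0,"dz": 0,"wx": 0,"wy": 0,"wz": 0.092},
  {"dx": -1.7,"dy": 0,"dz": 0,"wx": 0,"wy": 0,"wz": 0.092},
], grip=0)

```text
clock: 6.1
eef_pos: [0.5378, 0.2843, 0.1953]
ee_rot: [0.993, 0.12, 0.0, -0.0]
force: [-1.5, 0.1, -2.4]
opening: 0.0619
finger_force: 68.3
```

```bash
python3 - <<'E'
from h import *
from cell import robot
import cv2
s=robot.get_state();p=s["eef_pos"];print(p)
a=robot.grab_frame("top")["color"];b=robot.grab_frame("scene")["color"]
cv2.imwrite("pics/top1.png",a);cv2.imwrite("pics/scene1.png",b)
q=np.r_[p-[0,0,.039],.234-np.pi]
for n in M: print(n,proj(n,place(q,KP)).round(1).tolist())
def c(im,x,y,w,h,k): return cv2.resize(im[y:y+h,x:x+w],(w*k,h*k),interpolation=cv2.INTER_CUBIC)
A=c(a,190,120,95,140,4);B=c(b,220,60,100,140,4)
cv2.imwrite("pics/z1.png",np.hstack([A,B]))
E
```

```text
[0.5378 0.2843 0.1953]
scene [[315.6, 99.3], [293.8, 89.8], [239.7, 136.5], [225.7, 128.6]]
top [[254.1, 145.7], [219.2, 153.0], [269.3, 251.5], [245.9, 256.8]]
```

View pics/z1.png

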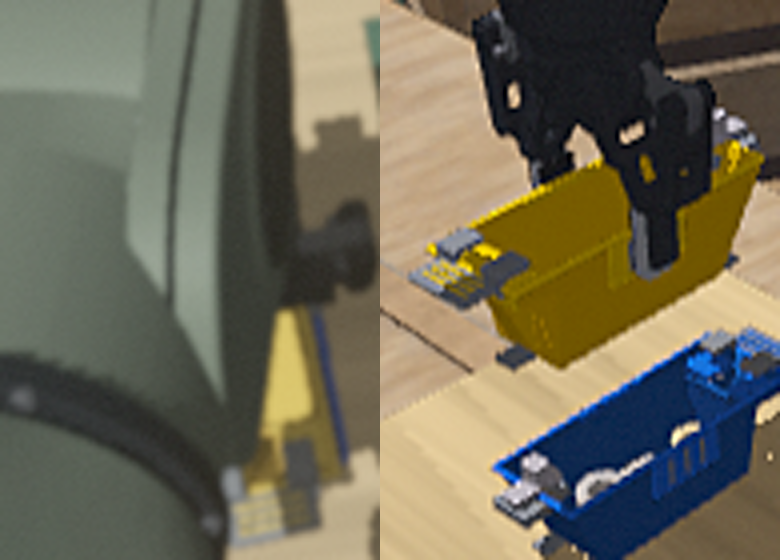

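The yellow bin is held level and lies within about 2 px of the pose predicted from the TCP. I'll overlay wireframes to check the lateral match.

```bash
cat > ov.py <<'E'
from h import *
import cv2
def box(q): 
    rim=np.array([[83,31,60],[-83,31,60],[-83,-31,60],[83,-31,60]])/1e3
    led=np.array([[82,20,60],[104,20,60],[104,-20,60],[82,-20,60]])/1e3
    foot=np.array([[56,23,0],[-56,23,0],[-56,-23,0],[56,-23,0]])/1e3
    lug=[np.array([[65,y-7,67],[83,y-7,67],[83,y+7,67],[65,y+7,67]])/1e3 for y in(-16,16)]
    return [place(q,a) for a in(rim,led,foot,*lug)]
def overlay(im,n,x,y,w,h,k,qs):
    c=cv2.resize(im[y:y+h,x:x+w],(int(w*k),int(h*k)),interpolation=cv2.INTER_NEAREST)
    for q,col in qs:
        for a in box(q):
            p=((proj(n,a)-[x,y]+.5)*k*16).round().astype(np.int32)
            cv2.polylines(c,[p],True,col,1,cv2.LINE_AA,4)
    return c
E
python3 - <<'E'
from ov import *
b=cv2.imread("pics/scene1.png");t=cv2.imread("pics/top0.png")
q=[.5378,.2843,.1563,.234-np.pi]
A=overlay(b,"scene",222,80,100,130,4.5,[(q,(0,0,255)),(BL,(0,255,0))])
B=overlay(t,"top",228,145,58,104,5.6,[(BL,(0,255,0))])
H=max(A.shape[0],B.shape[0]);f=lambda a:cv2.copyMakeBorder(a,0,H-a.shape[0],0,0,cv2.BORDER_CONSTANT)
o=np.hstack([f(A),f(B)]);print(o.shape);cv2.imwrite("pics/ov1.png",o)
E
```

```text
(585, 774, 3)
```

View pics/ov1.png

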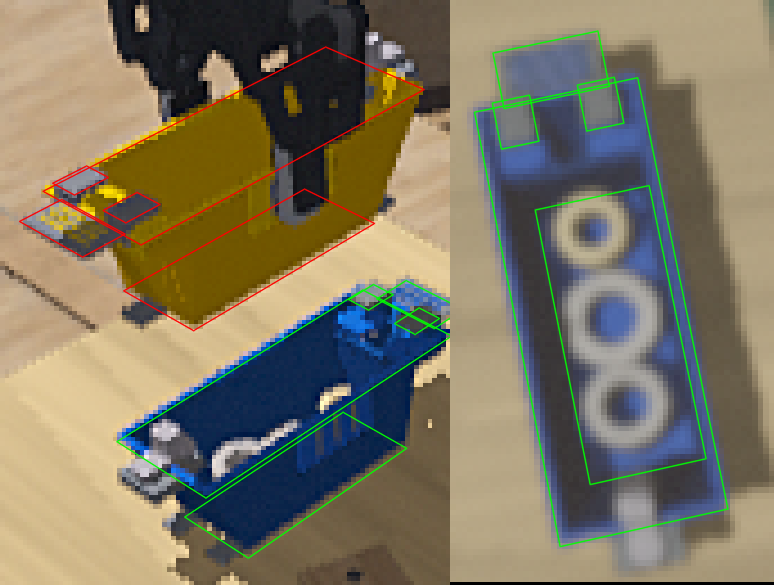

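Overlays match within about 1 px; I'll shift the blue estimate +1 mm in y. Next I'll tilt and move over the entry.

```bash
sed -i 's/BL=np.array(.*/BL=np.array([.5545,.2906,.012,.234])/' h.py; python3 - <<'E'
from h import *
for x,z in((.061,.12),(.061,.075),(.061,.062),(.061,.056)): row(*stack_tcp(x,z,.18))
E
```

```text
d(cm) [ 1.4616 -0.227   1.3959] w [ 0.0005 -0.18    0.0057]
d(cm) [ 1.4618 -0.2269  5.8959] w [ 0.0005 -0.18    0.0057]
d(cm) [ 1.4618 -0.2268  7.1959] w [ 0.0005 -0.18    0.0057]
d(cm) [ 1.4618 -0.2268  7.7959] w [ 0.0005 -0.18    0.0057]
```

step_arm([
  {"dx": 0.8,"dy": -0.2,"dz": 0.8,"wx": 0,"wy": -0.1,"wz": 0.006},
  {"dx": 1.46,"dy": -0.23,"dz": 1.4,"wx": 0,"wy": -0.18,"wz": 0.006},
  {"dx": 1.46,"dy": -0.23,"dz": 3,"wx": 0,"wy": -0.18,"wz": 0.006},
  {"dx": 1.46,"dy": -0.23,"dz": 5,"wx": 0,"wy": -0.18,"wz": 0.006},
  {"dx": 1.46,"dy": -0.23,"dz": 6,"wx": 0,"wy": -0.18,"wz": 0.006},
  {"dx": 1.46,"dy": -0.23,"dz": 6.8,"wx": 0,"wy": -0.18,"wz": 0.006},
  {"dx": 1.46,"dy": -0.23,"dz": 6.8,"wx": 0,"wy": -0.18,"wz": 0.006},
  {"dx": 1.46,"dy": -0.23,"dz": 6.8,"wx": 0,"wy": -0.18,"wz": 0.006},
  {"dx": 1.46,"dy": -0.23,"dz": 6.8,"wx": 0,"wy": -0.18,"wz": 0.006},
], grip=0)

```text
clock: 7.1
eef_pos: [0.5513, 0.29, 0.128]
ee_rot: [0.989, 0.116, -0.089, 0.011]
force: [1.0, -1.8, -2.6]
opening: 0.0619
finger_force: 68.3
```

```bash
cat >> h.py <<'E'
def where(s=None):
    "toe and heel in the blue frame, from the TCP (rigid grasp)"
    if s is None:
        from cell import robot
        s=robot.get_state()
    r=R.from_quat(s["ee_rot"])*R.from_matrix(np.diag([-1.,1,-1]))
    B=R.from_rotvec([0,0,BL[3]])
    for n,v in(("toe",[-.072,0,-.037]),("heel",[.072,0,-.037])): print(n,B.inv().apply(s["eef_pos"]+r.apply(v)-BL[:3])*1e3)
    print("t",s["clock"],"F",B.inv().apply(s["force"]),"M",B.inv().apply(s["moment"]),"axis z",r.as_matrix()[:,2])
E
python3 - <<'E'
from h import *
from cell import robot
import cv2
where()
for x,z in((.061,.056),): row(*stack_tcp(x,z,.18))
b=robot.grab_frame("scene")["color"];cv2.imwrite("pics/scene2.png",b)
cv2.imwrite("pics/z2.png",cv2.resize(b[90:210,220:350],None,fx=5,fy=5,interpolation=cv2.INTER_CUBIC))
E
```

```text
toe [61.043   0.1433 66.7977]
heel [-80.6532   0.1592  92.4529]
t 7.1 F [ 0.4956 -2.0192 -2.5519] M [-0.0261 -0.2677 -0.0433] axis z [0.1732 0.0417 0.984 ]
d(cm) [0.1914 0.0162 1.0569] w [ 0.0004 -0.0009 -0.0001]
```

View pics/z2.png

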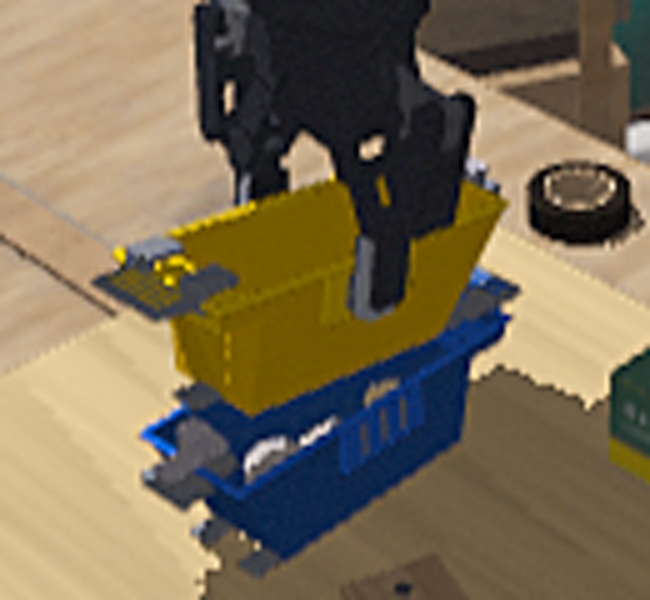

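The picture shows the yellow bin tilted and centred over the blue one, with the toes just behind the lugs and the heel above the catch. Now down, gently.

step_arm([
  {"dx": 0.07,"dy": 0,"dz": 0.4,"wx": 0,"wy": 0,"wz": 0},
  {"dx": 0.14,"dy": 0,"dz": 0.75,"wx": 0,"wy": 0,"wz": 0},
  {"dx": 0.14,"dy": 0,"dz": 0.8,"wx": 0,"wy": 0,"wz": 0},
  {"dx": 0.16,"dy": 0,"dz": 0.85,"wx": 0,"wy": 0,"wz": 0},
  {"dx": 0.17,"dy": 0,"dz": 0.9,"wx": 0,"wy": 0,"wz": 0},
  {"dx": 0.17,"dy": 0,"dz": 0.9,"wx": 0,"wy": 0,"wz": 0},
  {"dx": 0.17,"dy": 0,"dz": 0.9,"wx": 0,"wy": 0,"wz": 0},
], grip=0)

```text
clock: 7.85
eef_pos: [0.5512, 0.2899, 0.1182]
ee_rot: [0.989, 0.116, -0.089, 0.011]
force: [-0.3, 0.1, -1.8]
opening: 0.0621
finger_force: 68.3
```

```bash
python3 -c "
from h import *
where()"
```

```text
toe [60.8099  0.0887 56.8738]
heel [-80.8632   0.1303  82.6565]
t 7.85 F [-0.2445  0.1253 -1.7754] M [-0.0566 -0.3014 -0.0528] axis z [0.174  0.0421 0.9838]
```

step_arm([
  {"dx": 0.01,"dy": 0,"dz": 0.05,"wx": 0,"wy": 0,"wz": 0},
  {"dx": 0.02,"dy": 0,"dz": 0.1,"wx": 0,"wy": 0,"wz": 0},
  {"dx": 0.02,"dy": 0,"dz": 0.1,"wx": 0,"wy": 0,"wz": 0},
  {"dx": 0.02,"dy": 0,"dz": 0.1,"wx": 0,"wy": 0,"wz": 0},
], grip=0)

```text
clock: 8.25
eef_pos: [0.5512, 0.2899, 0.1171]
ee_rot: [0.989, 0.116, -0.089, 0.011]
force: [0.2, -0.1, -2.6]
opening: 0.0616
finger_force: 68.3
```

```bash
python3 -c "
from h import *
where()"
```

```text
toe [60.8316  0.0792 55.8068]
heel [-80.841    0.1256  81.5919]
t 8.25 F [ 0.1684 -0.1827 -2.5627] M [ 0.0289 -0.3323  0.0512] axis z [0.1741 0.0421 0.9838]
```

step_arm([
  {"dx": 0.01,"dy": 0,"dz": 0.05,"wx": 0,"wy": 0,"wz": 0},
  {"dx": 0.02,"dy": 0,"dz": 0.1,"wx": 0,"wy": 0,"wz": 0},
  {"dx": 0.02,"dy": 0,"dz": 0.1,"wx": 0,"wy": 0,"wz": 0},
  {"dx": 0.02,"dy": 0,"dz": 0.1,"wx": 0,"wy": 0,"wz": 0},
], grip=0)

```text
clock: 8.65
eef_pos: [0.551, 0.2899, 0.1166]
ee_rot: [0.989, 0.116, -0.089, 0.011]
force: [-5.0, -1.0, 7.8]
opening: 0.0616
finger_force: 69.5
```

```bash
python3 -c "
from h import *
where()"
```

```text
toe [60.68    0.1004 55.2524]
heel [-80.9867   0.1407  81.07  ]
t 8.65 F [-5.1178  0.2     7.8355] M [ 0.0214  0.6709 -0.0195] axis z [0.1743 0.042  0.9838]
```

step_arm([
  {"dx": -0.02,"dy": 0,"dz": -0.12,"wx": 0,"wy": 0,"wz": 0},
  {"dx": 0.1,"dy": 0,"dz": -0.15,"wx": 0,"wy": 0,"wz": 0},
  {"dx": 0.3,"dy": 0,"dz": -0.18,"wx": 0,"wy": 0,"wz": 0},
  {"dx": 0.5,"dy": 0,"dz": -0.22,"wx": 0,"wy": 0,"wz": 0},
  {"dx": 0.6,"dy": 0,"dz": -0.23,"wx": 0,"wy": 0,"wz": 0},
  {"dx": 0.6,"dy": 0,"dz": -0.23,"wx": 0,"wy": 0,"wz": 0},
], grip=0)

```text
clock: 9.25
eef_pos: [0.5575, 0.2914, 0.1171]
ee_rot: [0.989, 0.116, -0.089, 0.011]
force: [0.4, -0.1, -2.2]
opening: 0.0619
finger_force: 68.5
```

```bash
python3 -c "
from h import *
where()"
```

```text
toe [67.2615  0.0036 55.8227]
heel [-74.4093   0.0539  81.6177]
t 9.25 F [ 0.4054 -0.1527 -2.1579] M [ 0.0567 -0.272   0.0307] axis z [0.1741 0.0421 0.9838]
```

step_arm([
  {"dx": 0.1,"dy": 0,"dz": -0.02,"wx": 0,"wy": 0,"wz": 0},
  {"dx": 0.2,"dy": 0,"dz": -0.04,"wx": 0,"wy": 0,"wz": 0},
  {"dx": 0.3,"dy": 0,"dz": -0.06,"wx": 0,"wy": 0,"wz": 0},
  {"dx": 0.4,"dy": 0,"dz": -0.08,"wx": 0,"wy": 0,"wz": 0},
  {"dx": 0.45,"dy": 0,"dz": -0.09,"wx": 0,"wy": 0,"wz": 0},
  {"dx": 0.45,"dy": 0,"dz": -0.09,"wx": 0,"wy": 0,"wz": 0},
], grip=0)

```text
clock: 9.85
eef_pos: [0.5618, 0.2924, 0.1173]
ee_rot: [0.989, 0.116, -0.089, 0.011]
force: [-0.1, 0.8, -1.9]
opening: 0.0617
finger_force: 68.5
```

```bash
python3 -c "
from h import *
where()"
```

```text
toe [71.7701  0.0179 56.0317]
heel [-69.9008   0.0706  81.8261]
t 9.85 F [ 0.0752  0.8129 -1.8614] M [ 0.0338 -0.3604  0.0325] axis z [0.1741 0.0421 0.9838]
```

step_arm([
  {"dx": 0.1,"dy": 0,"dz": -0.02,"wx": 0,"wy": 0,"wz": 0},
  {"dx": 0.2,"dy": 0,"dz": -0.03,"wx": 0,"wy": 0,"wz": 0},
  {"dx": 0.25,"dy": 0,"dz": -0.04,"wx": 0,"wy": 0,"wz": 0},
  {"dx": 0.25,"dy": 0,"dz": -0.04,"wx": 0,"wy": 0,"wz": 0},
], grip=0)

```text
clock: 10.25
eef_pos: [0.5643, 0.293, 0.1173]
ee_rot: [0.989, 0.116, -0.089, 0.011]
force: [-0.5, -0.5, -2.1]
opening: 0.062
finger_force: 68.5
```

```bash
python3 -c "
from h import *
from cell import robot
import cv2
where()
b=robot.grab_frame('scene')['color']
cv2.imwrite('pics/z3.png',cv2.resize(b[100:210,220:350],None,fx=5,fy=5,interpolation=cv2.INTER_CUBIC))"
```

```text
toe [74.3183  0.0305 55.968 ]
heel [-67.3536   0.0834  81.7571]
t 10.25 F [-0.5654 -0.3487 -2.1194] M [-0.012  -0.2731 -0.0123] axis z [0.1741 0.0421 0.9838]
```

View pics/z3.png

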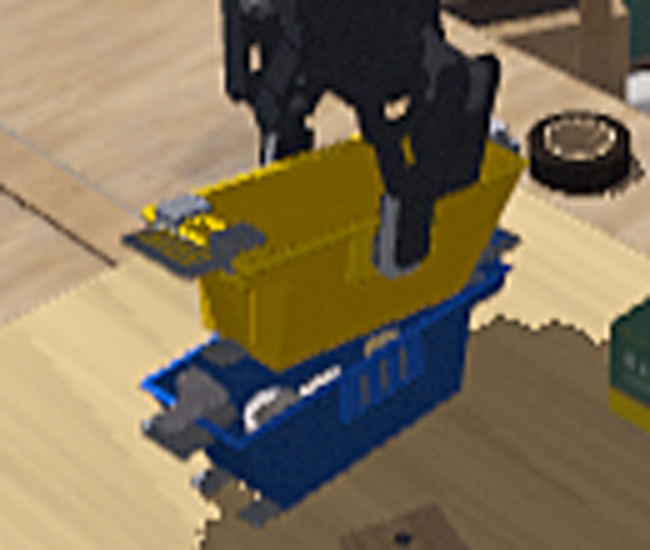

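step_arm([
  {"dx": 0.1,"dy": 0,"dz": -0.02,"wx": 0,"wy": 0,"wz": 0},
  {"dx": 0.15,"dy": 0,"dz": -0.03,"wx": 0,"wy": 0,"wz": 0},
  {"dx": 0.15,"dy": 0,"dz": -0.03,"wx": 0,"wy": 0,"wz": 0},
  {"dx": 0.15,"dy": 0,"dz": -0.03,"wx": 0,"wy": 0,"wz": 0},
], grip=0)

```text
clock: 10.7
eef_pos: [0.5656, 0.2934, 0.1173]
ee_rot: [0.989, 0.116, -0.089, 0.011]
force: [-1.0, 0.2, -1.2]
opening: 0.0619
finger_force: 68.4
```

```bash
python3 -c "
from h import *
where()"
```

```text
toe [75.6751  0.1086 55.9933]
heel [-65.9896   0.1499  81.8222]
t 10.7 F [-0.9464  0.4616 -1.1862] M [0.0688 0.1656 0.0117] axis z [0.1744 0.0421 0.9838]
```

```bash
python3 -c "
from h import *
for th in(.16,.14,.12,.1,.08): row(*stack_tcp(.0745,.0563,th))"
```

```text
d(cm) [-0.1949  0.0148  0.1381] w [ 0.0005  0.0203 -0.0003]
d(cm) [-0.2645  0.0147  0.2843] w [ 0.0005  0.0403 -0.0003]
d(cm) [-0.3311  0.0147  0.4319] w [ 0.0005  0.0603 -0.0003]
d(cm) [-0.3948  0.0146  0.5807] w [ 0.0005  0.0803 -0.0003]
d(cm) [-0.4555  0.0146  0.7308] w [ 0.0005  0.1003 -0.0003]
```

step_arm([
  {"dx": -0.2,"dy": 0,"dz": 0.14,"wx": 0,"wy": 0.02,"wz": 0},
  {"dx": -0.26,"dy": 0,"dz": 0.28,"wx": 0,"wy": 0.04,"wz": 0},
  {"dx": -0.33,"dy": 0,"dz": 0.43,"wx": 0,"wy": 0.06,"wz": 0},
  {"dx": -0.36,"dy": 0,"dz": 0.5,"wx": 0,"wy": 0.07,"wz": 0},
  {"dx": -0.36,"dy": 0,"dz": 0.5,"wx": 0,"wy": 0.07,"wz": 0},
  {"dx": -0.36,"dy": 0,"dz": 0.5,"wx": 0,"wy": 0.07,"wz": 0},
], grip=0)

```text
clock: 11.3
eef_pos: [0.5615, 0.2924, 0.1131]
ee_rot: [0.992, 0.116, -0.055, 0.007]
force: [0.3, 0.2, -2.4]
opening: 0.062
finger_force: 68.3
```

```bash
python3 -c "
from h import *
where()"
```

```text
toe [74.7601  0.0722 56.4025]
heel [-68.3652   0.1053  72.2498]
t 11.3 F [ 0.3861  0.13   -2.3822] M [-0.0153 -0.207   0.0157] axis z [0.1069 0.0261 0.9939]
```

step_arm([
  {"dx": -0.03,"dy": 0,"dz": 0.07,"wx": 0,"wy": 0.01,"wz": 0},
  {"dx": -0.06,"dy": 0,"dz": 0.15,"wx": 0,"wy": 0.02,"wz": 0},
  {"dx": -0.09,"dy": 0,"dz": 0.22,"wx": 0,"wy": 0.03,"wz": 0},
  {"dx": -0.09,"dy": 0,"dz": 0.22,"wx": 0,"wy": 0.03,"wz": 0},
  {"dx": -0.09,"dy": 0,"dz": 0.22,"wx": 0,"wy": 0.03,"wz": 0},
], grip=0)

```text
clock: 11.8
eef_pos: [0.5604, 0.2921, 0.111]
ee_rot: [0.992, 0.117, -0.04, 0.005]
force: [2.3, 1.5, -0.5]
opening: 0.062
finger_force: 68.7
```

```bash
python3 -c "
from h import *
where()"
```

```text
toe [74.8784  0.0786 56.3924]
heel [-68.6623   0.0996  67.8839]
t 11.8 F [ 2.5946  0.9145 -0.5358] M [-0.0589 -0.5682  0.063 ] axis z [0.0775 0.0192 0.9968]
```

step_arm([
  {"dx": 0,"dy": 0,"dz": 0,"wx": 0,"wy": 0,"wz": 0},
  {"dx": 0,"dy": 0,"dz": 0,"wx": 0,"wy": 0,"wz": 0},
  {"dx": 0,"dy": 0,"dz": 0,"wx": 0,"wy": 0,"wz": 0},
  {"dx": 0,"dy": 0,"dz": 0,"wx": 0,"wy": 0,"wz": 0},
  {"dx": 0,"dy": 0,"dz": 0,"wx": 0,"wy": 0,"wz": 0},
  {"dx": 0,"dy": 0,"dz": 0,"wx": 0,"wy": 0,"wz": 0},
  {"dx": 0,"dy": 0,"dz": -1,"wx": 0,"wy": 0,"wz": 0},
  {"dx": 0,"dy": 0,"dz": -3,"wx": 0,"wy": 0,"wz": 0},
  {"dx": 0,"dy": 0,"dz": -5,"wx": 0,"wy": 0,"wz": 0},
  {"dx": 0,"dy": 0,"dz": -7,"wx": 0,"wy": 0,"wz": 0},
  {"dx": 0,"dy": 0,"dz": -7,"wx": 0,"wy": 0,"wz": 0},
  {"dx": 0,"dy": 0,"dz": -7,"wx": 0,"wy": 0,"wz": 0},
], grip=1)

```text
clock: 13.0
eef_pos: [0.5658, 0.2935, 0.1813]
ee_rot: [0.992, 0.117, -0.039, 0.005]
force: [-0.9, -0.4, -0.2]
opening: 0.0855
finger_force: 0.0
```

```bash
cat >> h.py <<'E'
def ledge(th,x=.098,up=0,toe=.0749):
    "TCP pose, tool level, tips at height up over the ledge point of the bin tilted th about its toes"
    rot=R.from_rotvec([0,0,BL[3]+np.pi])*R.from_rotvec([0,-th,0])
    t=BL[:3]+R.from_rotvec([0,0,BL[3]]).apply([toe,0,.056])
    return t+rot.apply([x+.072,0,.058])+[0,0,.011+up],tool_rot(BL[3]+np.pi)
E
python3 - <<'E'
from h import *
from cell import robot
import cv2
b=robot.grab_frame('scene')['color'];cv2.imwrite("pics/scene4.png",b)
s=robot.get_state();print(s["clock"],s["force"])
row(*ledge(.08,up=.06)); row(*ledge(.08,up=.01)); row(*ledge(0,up=0))
cv2.imwrite('pics/z4.png',cv2.resize(b[80:210,220:350],None,fx=4.6,fy=4.6,interpolation=cv2.INTER_CUBIC))
E
```

```text
13.05 [-0.5112 -0.1129 -0.5344]
d(cm) [-10.3435   0.0253  -2.1498] w [ 0.0005  0.0804 -0.0002]
d(cm) [-9.9421  0.0228  2.834 ] w [ 0.0005  0.0804 -0.0002]
d(cm) [-10.2705   0.0217   5.2081] w [ 0.0005  0.0804 -0.0002]
```

View pics/z4.png

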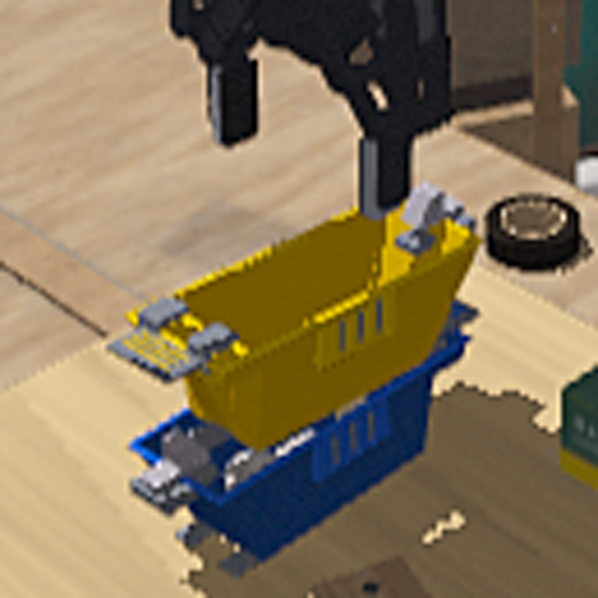

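The bin rests tilted with its heel on the ramp and toes tucked. Now I'll close the fingers and go over the ledge.

step_arm([
  {"dx": -2,"dy": 0,"dz": -2.2,"wx": 0,"wy": 0.04,"wz": 0},
  {"dx": -5,"dy": 0,"dz": -2.2,"wx": 0,"wy": 0.08,"wz": 0},
  {"dx": -8,"dy": 0,"dz": -2.2,"wx": 0,"wy": 0.08,"wz": 0},
  {"dx": -10.2,"dy": 0,"dz": -2.2,"wx": 0,"wy": 0.08,"wz": 0},
  {"dx": -10.2,"dy": 0,"dz": -2.2,"wx": 0,"wy": 0.08,"wz": 0},
  {"dx": -10.1,"dy": 0,"dz": 0,"wx": 0,"wy": 0.08,"wz": 0},
  {"dx": -9.95,"dy": 0,"dz": 2,"wx": 0,"wy": 0.08,"wz": 0},
  {"dx": -9.95,"dy": 0,"dz": 2.8,"wx": 0,"wy": 0.08,"wz": 0},
  {"dx": -9.95,"dy": 0,"dz": 2.8,"wx": 0,"wy": 0.08,"wz": 0},
  {"dx": -9.95,"dy": 0,"dz": 2.8,"wx": 0,"wy": 0.08,"wz": 0},
], grip=0)

```text
clock: 14.05
eef_pos: [0.4675, 0.2699, 0.1613]
ee_rot: [0.993, 0.117, 0.0, 0.0]
force: [1.1, 0.0, 0.4]
opening: -0.0001
finger_force: 0.0
```

```bash
python3 - <<'E'
from h import *
from cell import robot
s=robot.get_state();print(s["clock"],s["force"],s["opening"])
for th in(.08,.06,.04,.02,0,-.01): row(*ledge(th))
E
```

```text
14.05 [1.1125 0.0037 0.3573] -0.000124507578971398
d(cm) [-0.0459 -0.0002  1.0872] w [ 0.0008 -0.0004 -0.0004]
d(cm) [-0.1855 -0.0004  1.4182] w [ 0.0008 -0.0004 -0.0004]
d(cm) [-0.3185 -0.0006  1.7519] w [ 0.0008 -0.0004 -0.0004]
d(cm) [-0.4448 -0.0008  2.0882] w [ 0.0008 -0.0004 -0.0004]
d(cm) [-0.5643 -0.001   2.427 ] w [ 0.0008 -0.0004 -0.0004]
d(cm) [-0.6215 -0.0012  2.5972] w [ 0.0008 -0.0004 -0.0004]
```

step_arm([
  {"dx": -0.05,"dy": 0,"dz": 0.6,"wx": 0,"wy": 0,"wz": 0},
  {"dx": -0.05,"dy": 0,"dz": 1.1,"wx": 0,"wy": 0,"wz": 0},
  {"dx": -0.19,"dy": 0,"dz": 1.4,"wx": 0,"wy": 0,"wz": 0},
  {"dx": -0.25,"dy": 0,"dz": 1.6,"wx": 0,"wy": 0,"wz": 0},
  {"dx": -0.32,"dy": 0,"dz": 1.75,"wx": 0,"wy": 0,"wz": 0},
  {"dx": -0.32,"dy": 0,"dz": 1.75,"wx": 0,"wy": 0,"wz": 0},
], grip=0)

```text
clock: 14.65
eef_pos: [0.4639, 0.2692, 0.1432]
ee_rot: [0.993, 0.117, -0.0, 0.0]
force: [-0.1, -1.1, 0.7]
opening: -0.0004
finger_force: 0.0
```

```bash
python3 - <<'E'
from h import *
from cell import robot
s=robot.get_state();print(s["clock"],s["force"],s["moment"])
for th in(.02,0,-.01): row(*ledge(th))
E
```

```text
14.65 [-0.1294 -1.1268  0.7146] [0.0248 0.0205 0.0433]
d(cm) [-0.0766  0.0165  0.2773] w [ 0.0007  0.0003 -0.0001]
d(cm) [-0.1959  0.0163  0.6162] w [ 0.0007  0.0003 -0.0001]
d(cm) [-0.253   0.0162  0.7865] w [ 0.0007  0.0003 -0.0001]
```

step_arm([
  {"dx": -0.04,"dy": 0,"dz": 0.15,"wx": 0,"wy": 0,"wz": 0},
  {"dx": -0.08,"dy": 0,"dz": 0.28,"wx": 0,"wy": 0,"wz": 0},
  {"dx": -0.12,"dy": 0,"dz": 0.4,"wx": 0,"wy": 0,"wz": 0},
  {"dx": -0.12,"dy": 0,"dz": 0.4,"wx": 0,"wy": 0,"wz": 0},
], grip=0)

```text
clock: 15.05
eef_pos: [0.4627, 0.2689, 0.1391]
ee_rot: [0.993, 0.117, -0.0, 0.0]
force: [-0.1, 0.2, 0.8]
opening: 0.0001
finger_force: 0.0
```

```bash
python3 - <<'E'
from h import *
from cell import robot
s=robot.get_state();print(s["clock"],s["force"],s["moment"])
for th in(.02,0,-.01): row(*ledge(th))
E
```

```text
15.05 [-0.1207  0.1756  0.8161] [-0.0581 -0.0117 -0.0172]
d(cm) [ 0.0381  0.0159 -0.1246] w [ 0.0006  0.0002 -0.0002]
d(cm) [-0.0812  0.0157  0.2143] w [ 0.0006  0.0002 -0.0002]
d(cm) [-0.1383  0.0156  0.3846] w [ 0.0006  0.0002 -0.0002]
```

step_arm([
  {"dx": -0.03,"dy": 0,"dz": 0.1,"wx": 0,"wy": 0,"wz": 0},
  {"dx": -0.06,"dy": 0,"dz": 0.2,"wx": 0,"wy": 0,"wz": 0},
  {"dx": -0.06,"dy": 0,"dz": 0.25,"wx": 0,"wy": 0,"wz": 0},
  {"dx": -0.06,"dy": 0,"dz": 0.25,"wx": 0,"wy": 0,"wz": 0},
], grip=0)

```text
clock: 15.45
eef_pos: [0.4622, 0.2687, 0.1369]
ee_rot: [0.993, 0.117, -0.0, 0.0]
force: [-2.1, -0.9, 4.3]
opening: -0.0001
finger_force: 2.2
```

```bash
python3 - <<'E'
from h import *
from cell import robot
import cv2
s=robot.get_state();print(s["clock"],s["force"],s["moment"],s["eef_pos"])
b=robot.grab_frame('scene')['color'];cv2.imwrite("pics/scene5.png",b)
a=cv2.imread("pics/scene4.png")
# shift of the yellow bin's toe-end/side region between frames
for n,(x,y,w,h) in{"cheek":(290,140,20,25),"farcorner":(300,125,30,25),"toecorner":(308,128,20,20),"side":(262,150,30,30)}.items():
    t=a[y:y+h,x:x+w];m=cv2.matchTemplate(b[y-15:y+h+15,x-15:x+w+15],t,cv2.TM_CCOEFF_NORMED);_,v,_,l=cv2.minMaxLoc(m);print(n,round(v,3),l[0]-15,l[1]-15)
E
```

```text
15.45 [-2.119  -0.9296  4.2581] [-0.0497  0.361  -0.0481] [0.4622 0.2687 0.1369]
cheek 0.718 -1 3
farcorner 0.792 -1 1
toecorner 0.795 -1 0
side 0.59 -1 3
```

step_arm([
  {"dx": 0,"dy": 0,"dz": 0.05,"wx": 0,"wy": 0,"wz": 0},
  {"dx": -0.02,"dy": 0,"dz": 0.1,"wx": 0,"wy": 0,"wz": 0},
  {"dx": -0.03,"dy": 0,"dz": 0.15,"wx": 0,"wy": 0,"wz": 0},
  {"dx": -0.03,"dy": 0,"dz": 0.15,"wx": 0,"wy": 0,"wz": 0},
], grip=0)

```text
clock: 15.9
eef_pos: [0.4615, 0.2686, 0.1362]
ee_rot: [0.993, 0.117, -0.0, -0.0]
force: [-10.5, -2.3, 26.8]
opening: -0.0
finger_force: 13.3
```

```bash
python3 - <<'E'
from h import *
from cell import robot
s=robot.get_state();print(s["clock"],s["force"],s["moment"],s["eef_pos"])
E
```

```text
15.9 [-10.497   -2.2811  26.8044] [-0.5344  2.0831  0.0127] [0.4615 0.2686 0.1362]
```

Stiff contact at the seated ledge height (0.126), so it has probably latched. I'll retreat and look.

step_arm([
  {"dx": 0,"dy": 0,"dz": -0.5,"wx": 0,"wy": 0,"wz": 0},
  {"dx": 0,"dy": 0,"dz": -2,"wx": 0,"wy": 0,"wz": 0},
  {"dx": 0,"dy": 0,"dz": -5,"wx": 0,"wy": 0,"wz": 0},
  {"dx": -2,"dy": 0,"dz": -9,"wx": 0,"wy": 0,"wz": 0},
  {"dx": -6,"dy": 0,"dz": -12,"wx": 0,"wy": 0,"wz": 0},
  {"dx": -10,"dy": 0,"dz": -14,"wx": 0,"wy": 0,"wz": 0},
  {"dx": -14,"dy": 0,"dz": -14,"wx": 0,"wy": 0,"wz": 0},
  {"dx": -14,"dy": 0,"dz": -14,"wx": 0,"wy": 0,"wz": 0},
  {"dx": -14,"dy": 0,"dz": -14,"wx": 0,"wy": 0,"wz": 0},
], grip=0)

```text
clock: 16.8
eef_pos: [0.3256, 0.2367, 0.2756]
ee_rot: [0.993, 0.117, 0.0, -0.0]
force: [0.6, 0.4, 0.3]
opening: -0.0003
finger_force: 0.0
```

```bash
python3 - <<'E'
from ov import *
from cell import robot
b=robot.grab_frame("scene")["color"];t=robot.grab_frame("top")["color"]
cv2.imwrite("pics/scene6.png",b);cv2.imwrite("pics/top6.png",t)
q=np.array([BL[0],BL[1],.066,BL[3]-np.pi])
A=overlay(b,"scene",222,95,100,110,4.5,[(q,(0,0,255))])
B=overlay(t,"top",220,140,62,100,5.6,[(q,(0,0,255))])
H=max(A.shape[0],B.shape[0]);f=lambda a:cv2.copyMakeBorder(a,0,H-a.shape[0],0,0,cv2.BORDER_CONSTANT)
cv2.imwrite("pics/ov6.png",np.hstack([f(A),f(B)]))
s=robot.get_state();print(s["clock"],s["force"],s["eef_pos"])
E
```

```text
16.9 [-0.4463 -0.3828  0.7177] [0.3265 0.2365 0.2753]
```

View pics/ov6.png

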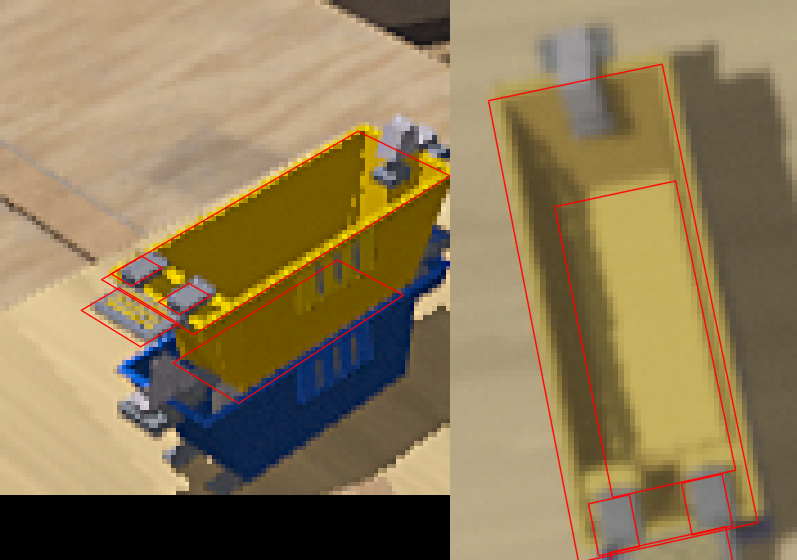

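```bash
python3 - <<'E'
import cv2,numpy as np
from cell import robot
a=[cv2.imread(f"pics/scene{i}.png") for i in(4,5,6)]
up=lambda im:cv2.resize(im,None,fx=4,fy=4,interpolation=cv2.INTER_CUBIC)
def sh(p,q,x,y,w,h):
    m=cv2.matchTemplate(up(q[y-8:y+h+8,x-8:x+w+8]),up(p[y:y+h,x:x+w]),cv2.TM_CCOEFF_NORMED);_,v,_,l=cv2.minMaxLoc(m);return round(v,2),l[0]/4-8,l[1]/4-8
for n,r in{"cheek":(286,145,20,22),"toe":(305,125,22,24),"heelbottom":(262,165,30,25)}.items(): print(n,"4->6",sh(a[0],a[2],*r),"5->6",sh(a[1],a[2],*r))
s0=cv2.imread("pics/scene0.png")
for n,r in{"block":(288,200,42,44),"box":(340,150,54,48),"tape":(378,126,44,42),"driver":(390,192,95,72)}.items(): print(n,sh(s0,a[2],*r))
E
```

```text
cheek 4->6 (0.73, -1.25, 4.0) 5->6 (0.92, 0.0, 0.0)
toe 4->6 (0.8, -0.75, 0.5) 5->6 (0.99, 0.0, 0.0)
heelbottom 4->6 (0.74, -0.75, 2.25) 5->6 (0.97, 0.0, 0.0)
block (0.63, 0.0, 0.0)
box (1.0, 0.0, 0.0)
tape (1.0, 0.0, 0.0)
driver (0.83, 0.0, 0.0)
```

The bin dropped from tilted to level and did not spring back after the press, and the bystanders are unmoved. Handing in.

```bash
python3 -c "
from cell import robot
print(robot.sign_off())"
```

```text
the job is handed in; nothing more can be done
None
```

I stacked the yellow bin end for end on the blue one, with its toes under the lugs and its heel pressed down. It stayed level after the press and the bystanders did not move, so I handed the job in. I inferred that the catch closed from the press height and force, because the pictures did not clearly show it; I did not check the bushings at the end, and the hand-in returned no verdict.

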